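# Make up two clamping kits from the jig stock

## Task

Make up two kits from the parts on the bench. The divided wooden tray gets the fence stop and the large V-block, one in each compartment, either way round; slide the stop along its T-slot track to the open end to get it out. The round steel dish gets the step block and the bench dog; set every part down gently, standing flat on the floor of its tray or dish the same way up as it stands now, and leave the small V-block and the glue bottle where they are.

Things in the scene. Friction and masses are not known exactly. Their poses are not given: they have to be found in the camera images.
- stop: Fence stop: aluminium block on a steel T-foot, 0.25 kg, in the T-slot track. Origin: centre of the foot's underside; z up, y along the track. Block 30 (x) by 40 (y) mm, from 17 to 60 mm above the origin; neck 10 mm wide in x; foot 30 (x) by 40 (y) by 6 mm thick. Slides freely along the track; the lips keep it from being lifted.
- track: Aluminium T-slot track, 260 mm long along its y, 47 wide, 20 high, fixed. Origin: centre of underside. Slot floor 5 mm above it; channel 35 wide, 10 high, under lips 5 mm thick with a 15 mm gap. Lips run from y = -130 to +70 mm; from +70 to +130 they are cut away: the open end, where the stop lifts straight up with its origin at y = 92 to 108 mm. A black end plate, 30 high, closes the -y end.
- tray: Plywood kit tray, 190 (x) by 105 (y) by 16 mm high, fixed. Origin: centre of its underside; floor 6 mm above it, walls 6 mm thick. A 6 mm divider across the middle makes two compartments, 86 (x) by 93 (y) mm inside, centred at x = -46 and x = +46 mm.
- dish: Round steel parts dish, 184 mm across the rim, 16 mm high, fixed. Origin: centre of its underside; floor 4 mm above it, flat to 76 mm from the centre. Each part must stand wholly on this flat floor, clear of the sloping rim.
- vblock_large: Large dark steel V-block, 50 (x) by 44 (y) by 44 mm high, 0.55 kg, with a 90 degree groove along x in its top, 16 mm deep and 32 mm wide. Origin: centre of its underside, z up. Stands loose on the bench, groove up.
- vblock_small: Small dark steel V-block, 30 (x) by 26 (y) by 26 mm high, same shape as the large one, loose. Origin: centre of its underside. Not part of either kit: leave it.
- step_block: Steel step block (a little staircase), 60 (x) by 30 (y) mm, 0.35 kg; four steps each 15 mm long, rising towards +x: 12, 24, 36 and 48 mm high. Origin: centre of its underside, z up; its centre of mass lies at about x = +7 mm. Loose on the bench.
- dog: Brass bench dog standing on its head: a disc 36 mm across and 14 mm thick, and above it an upright round stem 20 mm across up to 60 mm. Origin: centre of its underside, z up. 0.16 kg, loose on the bench.
- glue: White glue bottle with a green cap, 60 mm across, 170 mm high, standing loose near the closed end of the track. Origin: centre of its underside. Leave it.
Not all that is in view belongs to the job. Leave any pink look-alike of the vblock_large alone. Of the things that look like the dog, the smaller one is meant.

How it is judged:
On the way:
1. the fence stop has been slid along the track to its open end (y of stop in the frame of track between 0.085 and 0.14 m and z of stop in the frame of track below 0.03 m and x of stop in the frame of track between -0.03 and 0.03 m).
At the end, for the whole second after the job is handed in: Stop and large V-block on the tray floor, one per compartment either way round, origin within 26 mm of its centre lengthwise; step block and dog on the dish floor, origins within 66 mm of its centre; all upright within 0.15 rad, at rest, released (y of vblock_large in the frame of tray between -0.038 and 0.038 m and z of each of vblock_large, stop in the frame of tray below 0.012 m and angle between each of vblock_large, stop, step_block, dog's own z axis and vertical below 0.15 rad and linear speed of each of vblock_large, stop, step_block, dog below 0.02 m/s and y of stop in the frame of tray between -0.038 and 0.038 m and horizontal distance between each of step_block, dog and dish below 0.066 m and z of each of step_block, dog in the frame of dish below 0.01 m and ((x of vblock_large in the frame of tray between 0.02 and 0.075 m and x of stop in the frame of tray between -0.075 and -0.02 m) or (x of vblock_large in the frame of tray between -0.075 and -0.02 m and x of stop in the frame of tray between 0.02 and 0.075 m))); the robot touches nothing.
It fails at once if the small V-block is moved by more than 20 mm (distance of vblock_small from where it was at the start of the episode above 0.02 m).
It fails at once if the glue bottle is moved by more than 20 mm (distance of glue from where it was at the start of the episode above 0.02 m).
It fails at once if a part is dropped into its tray or dish instead of being set down (falls faster than 0.7 m/s) ((horizontal distance between vblock_large and tray below 0.09 m and height (world z) of vblock_large below 0.035 m and linear speed of vblock_large above 0.7 m/s) or (horizontal distance between stop and tray below 0.09 m and height (world z) of stop below 0.035 m and linear speed of stop above 0.7 m/s) or (horizontal distance between step_block and dish below 0.09 m and height (world z) of step_block below 0.035 m and linear speed of step_block above 0.7 m/s) or (horizontal distance between dog and dish below 0.09 m and height (world z) of dog below 0.035 m and linear speed of dog above 0.7 m/s)).
It also fails if it takes over 96 s, if anything falls off the work surface, if the arm or the gripper's body presses on something with over 40 N, if the wrist force passes 120 N, or if a joint passes its speed limit or range.

## Robot

A 6-joint arm with a two-finger parallel gripper is mounted at the origin on the work surface. World frame = base frame: x ahead of the robot, y to its left, z up, the work surface at z = 0. Lengths are in m, angles in rad, forces in N, time in s.
With the tool pointing down it reaches from about 0.3 to 0.75 m from the base axis. Payload 8.5 kg.
Tool frame: the origin (TCP) lies midway between the tips of the shut fingers; the grasp point (between the pads) lies 19 mm behind it (grip_depth is the distance from the TCP to the grasp point, in m); z points along the fingers, y is the line along which they close (so a half turn about z gives the same grasp; the last joint's range is limited). The gripper opens to 85 mm and grips with 20 to 120 N. Pads are 22 mm wide; open, the fingers measure 114 mm over their backs; the gripper's body (76 mm by 85 mm) begins 54 mm behind the grasp point. The pads swing forward as they close: fully open they stand 13 mm farther back than shut.
Start: joints at [-1.398, 0.381, 1.297, -0, 1.464, -0.215], TCP at [0.208, -0.509, 0.231] pointing down, gripper open.
Joint ranges: [-3.11, 3.11], [-0.89, 2.33], [0.22, 2.48], [-1.42, 4.56], [0.17, 2.85], [-2.88, 2.88]. Speed limits (rad/s): [2.39, 2.39, 3.14, 3.14, 3.14, 3.14].

## Interface

Orientations are given as a unit quaternion [w, x, y, z].
In Python, from cell import get_state, grab_frame, sign_off, grip_depth gives the robot as it stands.
- The arm moves only by the tool carry_out, never from a script. Its argument "steps" is a list of rows, each a list of 4 numbers: the shift along the world's x, y, z in cm, then the turn about the world's z in degrees. A call has 1 to 5 rows; each row shifts and turns the commanded pose from where the row before left it; what a row does not reach is not made up. A row lasts 1/12 s, in which the tool goes at most 41.7 mm and 7.16 degrees, less where a joint would pass 70% of its speed; a pose out of reach is approached as far as the arm can. A call with a gripper value outside its range is refused whole. "gripper" is the finger opening in cm, from 0 to 8.54, set as the call begins (left out, the last holds). The fingers move at their own pace and stop on an object; "newtons" is the grip in N (left out, the last holds). Time passes only in rows, so rows that do not move let the fingers close. It gives the time, the measured TCP pose, the force, the opening and the grip force at its end, in the units of the state.
- get_state(): the state, without advancing time (a new reading comes with each control period).
- grab_frame(name): name is "scene" or "side" or "wrist"; returns a dict with "pixels" (480x640x3 uint8, red, green, blue), "camera_matrix" (3x3 intrinsics, pixels), "dist" ([k1, k2, p1, p2, k3] as OpenCV has them; the pictures are not rectified), "R" (3x3) and "t" (3): a world point X has camera coordinates R X + t. Camera axes: x right, y down, z forward; pixel columns grow to the right and rows downward; lengths in m; the calibration is good to about 2 mm. A picture is of the moment at which its call begins. There is no depth.
- sign_off(): hands the job in; it is judged then, once.
The state is a dict: "clock": time; "joint_positions": joint angles; "joint_velocities": joint speeds; "joint_torque": joint torques, N m; "ee_pos": TCP position; "orientation": TCP orientation; "contact_force": force on the tool from outside, world axes, zero at the start; "wrist_torque": the same for the moment, N m; "grip_width": finger opening in m; "gripper_force": force on a finger pad.
Only numpy, scipy, OpenCV 4.12 (cv2) and the standard library are available. Lean on these libraries where they do the work, as an engineer would, in place of code of your own. Each camera call takes 0.05 s, during which the arm holds its last target. There are 200 camera calls.

## Working session

There is one attempt and no reset: what is moved stays moved. The work goes in short steps, Python scripts to look and compute and a tool call to move; the robot and the scene stay as the last step left them, time stands still between calls to the robot, and variables do not carry over. Pictures are saved under pics/ and viewed, at most 14 in all, crops included, and the job is handed in when it is done.

Besides the shell and the picture viewer there is one more tool, called after "Call:" as name(argument=value, ...), one argument or row to a line, values as JSON. carry_out: Moves the arm, as the interface text tells. Its arguments: {"type":"object","properties":{"steps":{"type":"array"},"gripper":{"type":"number"},"newtons":{"type":"number"}},"required":["steps"]}

```bash
mkdir -p pics; ls; cat > h.py <<'E'
import numpy as np, cv2, pickle
from cell import get_state, grab_frame
def snap(n,tag):
    f=grab_frame(n); pickle.dump(f,open(f'pics/{tag}.pkl','wb')); cv2.imwrite(f'pics/{tag}.png',f['pixels'][:,:,::-1]); return f
def load(tag): return pickle.load(open(f'pics/{tag}.pkl','rb'))
def ray(f,px):
    K=np.array(f['camera_matrix'],float);d=np.array(f['dist'],float);R=np.array(f['R']);t=np.array(f['t'])
    u=cv2.undistortPoints(np.array(px,float).reshape(-1,1,2),K,d).reshape(-1,2)
    D=np.c_[u,np.ones(len(u))]@R; return -R.T@t,D
def at(f,px,z):
    C,D=ray(f,px); z=np.broadcast_to(z,len(D)); return C+D*((z-C[2])/D[:,2])[:,None]
def proj(f,X):
    return cv2.projectPoints(np.array(X,float).reshape(-1,3),cv2.Rodrigues(np.array(f['R'],float))[0],np.array(f['t'],float),np.array(f['camera_matrix'],float),np.array(f['dist'],float))[0].reshape(-1,2)
def crop(tag,x,y,w,h,s,out):
    cv2.imwrite(f'pics/{out}.png',cv2.resize(load(tag)['pixels'][y:y+h,x:x+w,::-1],None,fx=s,fy=s,interpolation=cv2.INTER_CUBIC))
E
python3 - <<'E'
from h import *
for n in('scene','side'):
    f=snap(n,n+'0'); print(n,np.round(-np.array(f['R']).T@f['t'],3))
E
```

```text
pics
scene [ 1.241 -0.26   0.827]
side [0.194 0.634 0.513]
```

View pics/scene0.png

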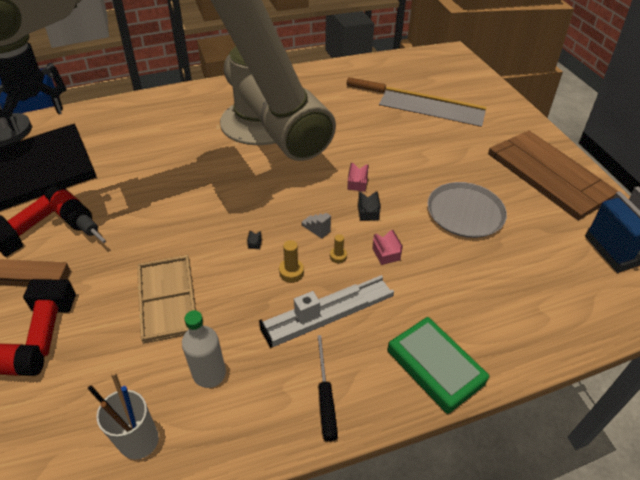

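View pics/side0.png

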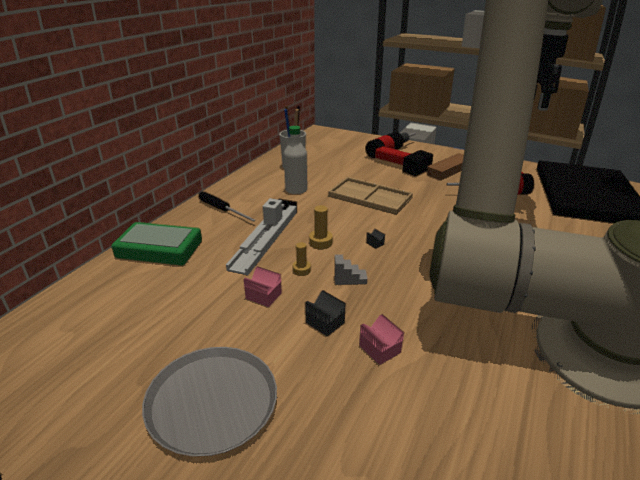

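The scene picture shows the dish at (467,211), the tray at (166,297), and the track from (265,333) to (392,290), with its open end at the right. The parts are the large V-block (369,206), step block (317,226), small dog (339,249), stop (307,306), small V-block (254,240) and glue bottle (205,350). The pink blocks and the large dog at (291,262) are decoys. The side view agrees with this. Next I'll look at enlarged crops.

```bash
python3 - <<'E'
from h import *
crop('scene0',235,155,200,150,4,'c1'); crop('scene0',125,245,275,106,2.9,'c2')
f=load('scene0')
print(np.round(at(f,[[467,211],[166,297],[369,215],[317,232],[339,256],[254,245],[265,337],[392,294],[208,380]],0),3))
E
```

```text
[[ 0.505  0.361  0.   ]
 [ 0.54  -0.331  0.   ]
 [ 0.448  0.138 -0.   ]
 [ 0.462  0.009  0.   ]
 [ 0.544  0.03   0.   ]
 [ 0.458 -0.131  0.   ]
 [ 0.691 -0.169  0.   ]
 [ 0.672  0.095  0.   ]
 [ 0.747 -0.287  0.   ]]
```

View pics/c1.png

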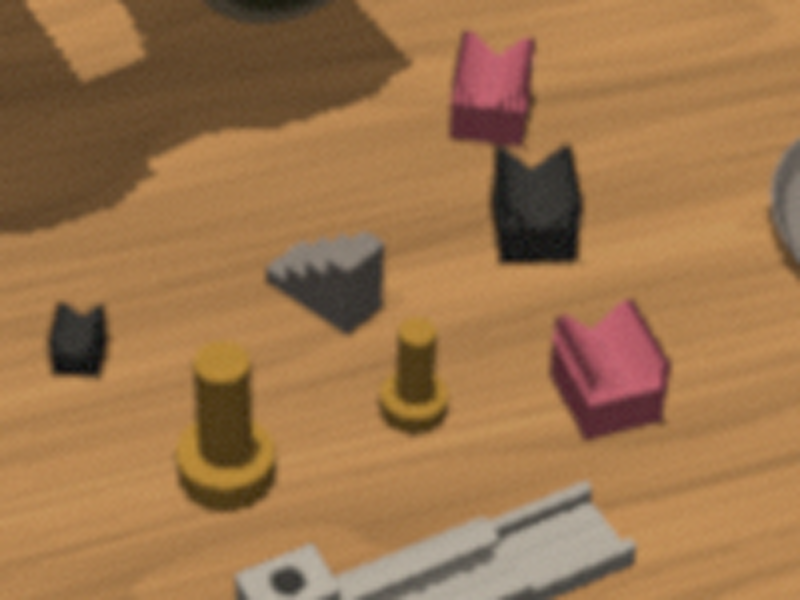

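View pics/c2.png

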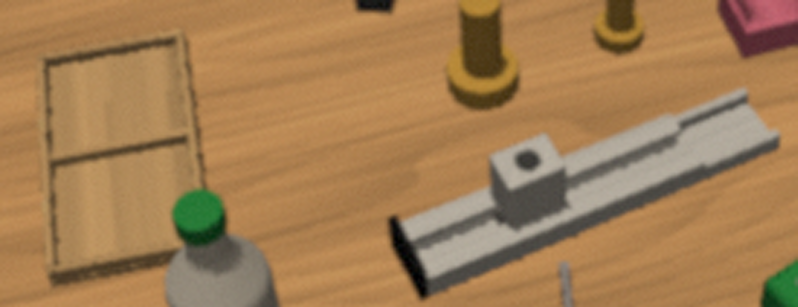

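The crops show the track's +y end at right, with the stop slightly left of middle and the step block rising towards the right rear. I'll take a wrist view from above for accuracy.

Call:
carry_out(
  steps=[
    [1.8, 3.5, 1.1, 0],
    [1.8, 3.5, 1.1, 0],
    [1.8, 3.5, 1.1, 0],
    [1.8, 3.5, 1.1, 0],
    [1.8, 3.5, 1.1, 0],
  ],
  gripper=8.5,
)

```text
clock: 0.52
ee_pos: [0.2983, -0.3323, 0.2865]
orientation: [-0.0, 0.981, 0.192, -0.0]
contact_force: [0.8, -0.5, 0.8]
grip_width: 0.0851
gripper_force: 0.0
```

Call:
carry_out(
  steps=[
    [1.8, 3.5, 1.1, 0],
    [1.8, 3.5, 1.1, 0],
    [1.8, 3.5, 1.1, 0],
    [1.8, 3.5, 1.1, 0],
    [1.8, 3.5, 1.1, 0],
  ],
)

```text
clock: 0.93
ee_pos: [0.3882, -0.1572, 0.3418]
orientation: [-0.0, 0.981, 0.193, -0.0]
contact_force: [0.9, -0.5, -0.6]
grip_width: 0.085
gripper_force: 0.0
```

Call:
carry_out(
  steps=[
    [1.8, 3.5, 1.1, 0],
    [1.8, 3.5, 1.1, 0],
    [1.8, 3.5, 1.1, 0],
    [1.8, 3.5, 1.1, 0],
    [0, 0, 0, 0],
  ],
)

```text
clock: 1.35
ee_pos: [0.4618, -0.0141, 0.3867]
orientation: [-0.0, 0.981, 0.196, 0.002]
contact_force: [-0.7, -0.3, 1.3]
grip_width: 0.085
gripper_force: 0.0
```

```bash
python3 - <<'E'
from h import *
s=get_state();print(s['ee_pos'],s['orientation'],s['joint_positions'],s['clock'])
f=snap('wrist','w1');print(-np.array(f['R']).T@f['t'],f['R'])
E
```

```text
[ 0.46178106 -0.01409975  0.38673695] [-1.20048351e-04  9.80595595e-01  1.96035600e-01  1.51928011e-03] [-2.88620213e-01  1.51031151e-01  1.18028105e+00  1.67829169e-03
  1.80770544e+00  8.87944783e-01] 1.35
[0.53111514 0.01662656 0.53041308] [[ 3.84185136e-01 -9.23256042e-01  2.49034811e-04]
 [-8.81751927e-01 -3.66834460e-01  2.96556940e-01]
 [-2.73706632e-01 -1.14152355e-01 -9.55015141e-01]]
```

View pics/w1.png

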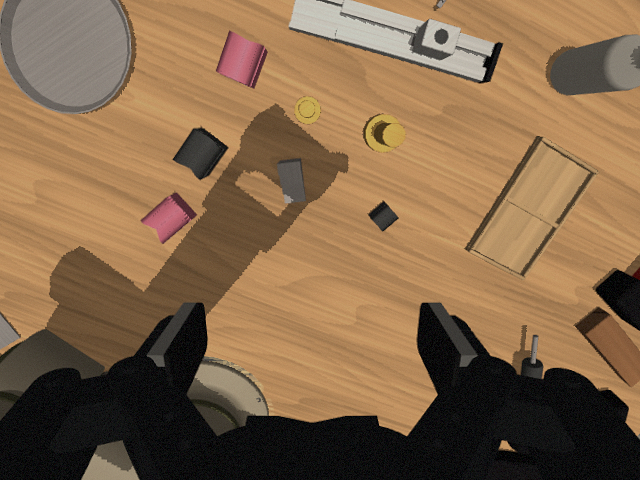

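The wrist view shows almost everything: dish (66,45), large V-block (200,153), step block (291,181), small dog (307,110), large dog (384,134), small V-block (383,216), track (290–500, 0–80) and tray (531,207). I'll enlarge it to read corners.

```bash
python3 - <<'E'
from h import *
crop('w1',165,80,200,140,4,'c3'); crop('w1',280,0,320,285,2.1,'c4')
E
```

```text
(no output)
```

View pics/c3.png

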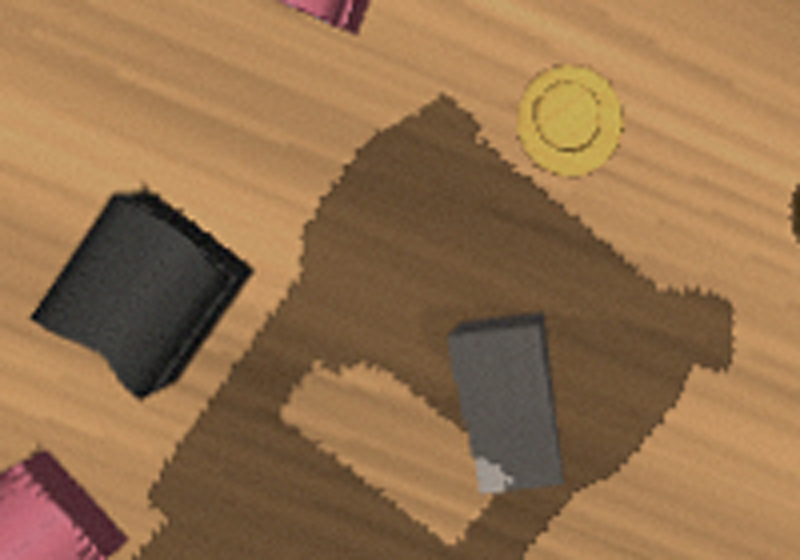

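View pics/c4.png

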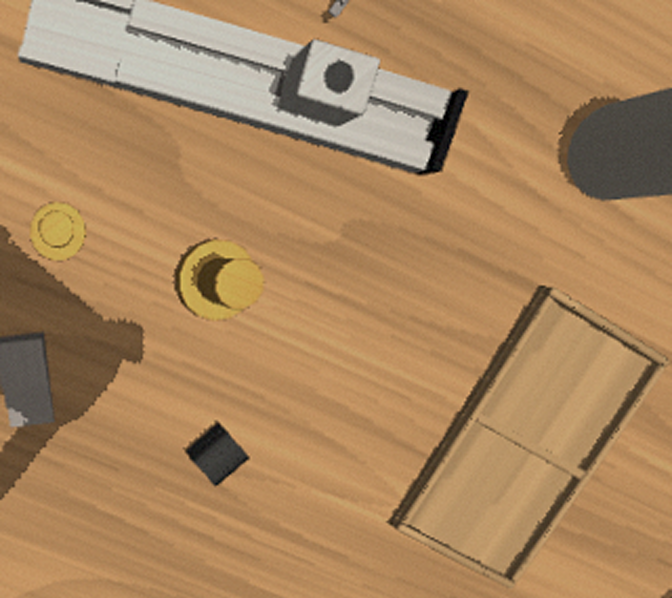

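```bash
cat > fit.py <<'E'
from h import *
from scipy.optimize import least_squares
w=load('w1')
def fit(name,uv,M,g,f=w):
    M=np.array(M,float)
    def P(p): c,s=np.cos(p[2]),np.sin(p[2]); return np.c_[M[:,0]*c-M[:,1]*s+p[0],M[:,0]*s+M[:,1]*c+p[1],M[:,2]]
    best=min((least_squares(lambda p:(proj(f,P(p))-uv).ravel(),[*g,a],x_scale=[.01,.01,.1]) for a in np.arange(-3,3.2,1)),key=lambda r:r.cost)
    p=best.x; print(name,np.round(p[:2],4),'yaw',round(np.degrees(p[2])%360,1),'res px',np.round(best.fun,1))
    return p
c3=lambda a:np.array(a)/4+[165,80]
c4=lambda a:np.array(a)/2.1+[280,0]
if __name__=='__main__':
    print('dog',at(w,c3([[569,116],[571,121]]),[.06,.014]).round(4))
    fit('step',c3([[452,338],[545,326],[480,492],[562,485],[458,322],[545,315]]),[[.03,.015,.048],[.03,-.015,.048],[-.03,.015,.012],[-.03,-.015,.012],[.03,.015,0],[.03,-.015,0]],[.46,.01])
    fit('V',c3([[35,318],[145,398],[115,197]]),[[-.025,.022,.044],[-.025,-.022,.044],[.025,.022,.044]],[.45,.14])
    fit('tray',c4([[543,288],[665,362],[512,580],[392,523]]),[[.095,.0525,.016],[.095,-.0525,.016],[-.095,-.0525,.016],[-.095,.0525,.016]],[.54,-.33])
    fit('track',c4([[20,57],[437,172],[467,90],[117,80]]),[[-.0235,.13,.02],[-.0235,-.13,.03],[.0235,-.13,.03],[-.0235,.07,.02]],[.68,-.04])
    fit('stop',c4([[315,40],[380,57],[362,113],[297,95]]),[[.015,.02,.065],[.015,-.02,.065],[-.015,-.02,.065],[-.015,.02,.065]],[.68,-.07])
    print('glue/smallV',at(w,[[383,220]],[.0]).round(3), at(w,c4([[230,280],[215,280]]),[.09,.02]).round(3))
    q=np.vstack([at(load('scene0'),[[428,209],[506,213],[463,185],[475,238]],.016)])
    q2=at(w,[[134,45],[80,113],[8,70],[117,95]],.016)
    for Q in(q,q2):
        r=least_squares(lambda p:np.hypot(Q[:,0]-p[0],Q[:,1]-p[1])-.092,[.5,.36]);print('dish',r.x.round(4),(r.fun*1e3).round(1))
E
python3 fit.py
```

```text
dog [[0.5439 0.0277 0.06  ]
 [0.5439 0.0275 0.014 ]]
step [0.4473 0.0102] yaw 28.2 res px [-0.5 -0.4 -0.7  0.3 -0.1  0.5  0.2  0.2  1.  -0.1  0.3 -0.4]
V [0.4378 0.1383] yaw 344.8 res px [-0.3  0.3  0.1  0.7  0.2 -0.9]
tray [ 0.5424 -0.3255] yaw 356.2 res px [ 1.7 -2.4  0.5 -2.7 -1.9  3.6 -0.4  2.4]
track [ 0.6713 -0.0392] yaw 8.5 res px [ 1.  -0.6 -0.4 -0.9 -1.8  0.2  1.2  1. ]
stop [ 0.6787 -0.0841] yaw 9.3 res px [-1.2 -1.1  0.6  0.4  1.   0.7 -0.4  0. ]
glue/smallV [[ 0.444 -0.135  0.   ]] [[ 0.555 -0.071  0.09 ]
 [ 0.555 -0.076  0.02 ]]
dish [0.5164 0.3502] [-2.3 -1.9 -3.6 -3.4]
dish [0.5067 0.3544] [ 0.5 -0.8  0.9  0.6]
```

```bash
python3 - <<'E'
from fit import *
s=get_state();print(s['ee_pos'],s['clock'])
sc=load('scene0'); si=load('side0')
print('tray w',at(w,c4([[543,288],[665,362],[512,580],[392,523]]),.016).round(3).tolist())
c2=lambda a:np.array(a)/2.9+[125,245]
print('tray s',at(sc,c2([[45,58],[182,37],[52,278]]),.016).round(3).tolist())
def box(p,yaw,hx,hy,z0,z1):
    c,s_=np.cos(np.radians(yaw)),np.sin(np.radians(yaw))
    L=[(a*hx*c-b*hy*s_+p[0],a*hx*s_+b*hy*c+p[1]) for a,b in((1,1),(1,-1),(-1,-1),(-1,1))]
    return [np.array([[*q,z] for q in L]) for z in(z0,z1)]
B=[box((.4473,.0102),28.2,.03,.015,0,.012),box((.4378,.1383),-15.2,.025,.022,0,.044),box((.5424,-.3255),-5,.095,.0525,0,.016),box((.6713,-.0392),8.5,.0235,.13,0,.02),box((.6787,-.0841),8.5,.015,.02,.022,.065)]
th=np.linspace(0,6.28,50)
for r,z,c in((.018,.014,(.5439,.0276)),(.01,.06,(.5439,.0276)),(.092,.016,(.5067,.3544))): B.append([np.c_[c[0]+r*np.cos(th),c[1]+r*np.sin(th),0*th+z]])
out=[]
for f,(x,y,ww,h) in((w,(0,0,640,285)),(sc,(125,165,390,180))):
    k=800/ww; im=cv2.resize(f['pixels'][y:y+h,x:x+ww,::-1],None,fx=k,fy=k)[:298]
    for b in B:
        for q in b: cv2.polylines(im,[((proj(f,q)-[x,y])*k).astype(int)],True,(255,255,0),1)
    out.append(im)
cv2.imwrite('pics/ov.png',np.vstack(out))
E
```

```text
[ 0.46083967 -0.01645627  0.38566687] 1.4
tray w [[0.637, -0.279, 0.016], [0.63, -0.386, 0.016], [0.45, -0.371, 0.016], [0.455, -0.265, 0.016]]
tray s [[0.455, -0.369, 0.016], [0.465, -0.273, 0.016], [0.642, -0.385, 0.016]]
```

View pics/ov.png

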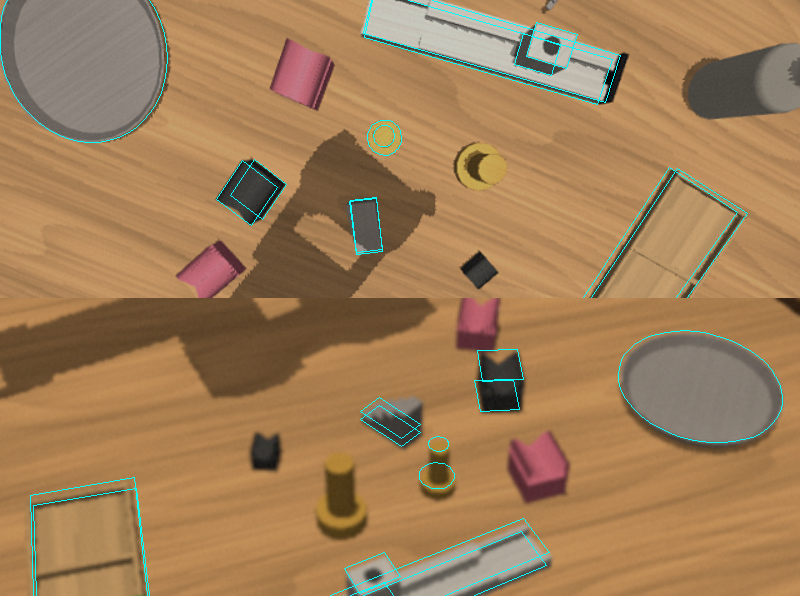

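The wrist overlay fits the picture, but in the scene view it sits about 3 px high. The arm was still settling, so I'll take the wrist frame again.

```bash
python3 - <<'E'
from h import *
f=snap('wrist','w2');w=load('w1')
print(-np.array(f['R']).T@f['t'],f['R'])
g=lambda F:cv2.cvtColor(F['pixels'],cv2.COLOR_RGB2GRAY)[:290]
print(cv2.phaseCorrelate(np.float32(g(w)),np.float32(g(f))))
X=np.array([[.54,.03,0],[.45,.14,0],[.55,-.3,0]])
print(proj(f,X)-proj(w,X)); print(get_state()['ee_pos'])
sc=load('scene0');si=load('side0')
c1=lambda a:np.array(a)/4+[235,155]
print('dog scene',at(sc,c1([[416,330],[414,397]]),[.06,.010]).round(4))
print('dog side',at(si,[[301,245],[301.5,268]],[.06,.012]).round(4))
E
```

```text
[0.53050414 0.01429781 0.52918197] [[ 3.82994375e-01 -9.23750645e-01  2.33466396e-04]
 [-8.81622916e-01 -3.65452405e-01  2.98639538e-01]
 [-2.75783145e-01 -1.14583092e-01 -9.54365953e-01]]
((-1.2285755990330927, -1.8672917563893066), 0.9908937126000722)
[[-1.43490334 -2.00564953]
 [-1.67719238 -1.71074966]
 [-0.49584461 -1.8691974 ]]
[ 0.46018786 -0.01803012  0.38506364]
dog scene [[0.5475 0.0267 0.06  ]
 [0.5476 0.0275 0.01  ]]
dog side [[0.5425 0.0271 0.06  ]
 [0.539  0.0334 0.012 ]]
```

Call:
carry_out(
  steps=[
    [1.2, 0.6, -3.8, 0],
    [1.2, 0.6, -3.8, 0],
    [1.2, 0.6, -3.8, 0],
    [1.2, 0.6, -3.8, 0],
    [1.2, 0.6, -3.8, 0],
  ],
  gripper=6,
)

```text
clock: 1.87
ee_pos: [0.5195, 0.0097, 0.1933]
orientation: [0.0, 0.981, 0.192, -0.0]
contact_force: [0.9, -0.7, -0.3]
grip_width: 0.0599
gripper_force: 0.0
```

Call:
carry_out(
  steps=[
    [1.2, 0.7, -3.8, 0],
    [1.3, 0.8, -3.8, 0],
    [0, 0, -3.5, 0],
    [0, 0, 0, 0],
    [0, 0, 0, 0],
  ],
)

```text
clock: 2.28
ee_pos: [0.544, 0.0247, 0.0837]
orientation: [-0.001, 0.981, 0.192, -0.002]
contact_force: [0.5, -0.5, 0.2]
grip_width: 0.06
gripper_force: 0.0
```

```bash
python3 - <<'E'
from h import *
f=snap('wrist','w3');s=get_state();print(s['ee_pos'])
print(proj(f,[[.545,.0275,.06]]))
E
```

```text
[0.54514264 0.0246596  0.08551344]
[[310.7385095  278.77065697]]
```

View pics/w3.png

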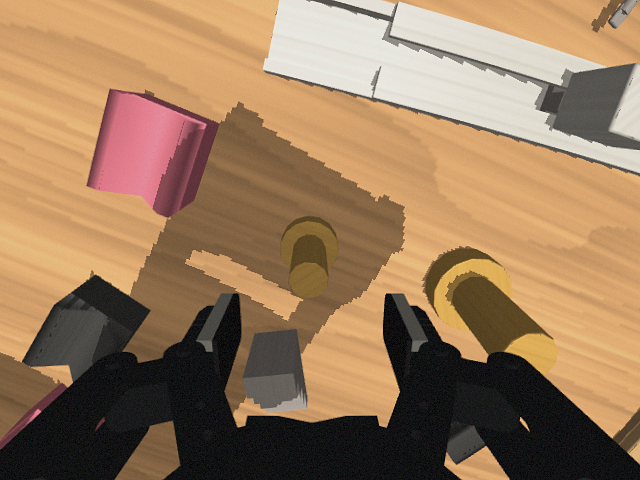

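The dog's stem top sits at (309,280), against a prediction of (311,279), so the calibration holds and it is centred between the fingers. Descending to grasp it.

Call:
carry_out(
  steps=[
    [0, 0.2, -2.9, 0],
    [0, 0.1, -2.8, 0],
    [0, 0, 0, 0],
    [0, 0, 0, 0],
  ],
)

```text
clock: 2.67
ee_pos: [0.5455, 0.0282, 0.0291]
orientation: [0.0, 0.981, 0.192, 0.001]
contact_force: [0.5, 0.6, -0.0]
grip_width: 0.0602
gripper_force: 0.0
```

Call:
carry_out(
  steps=[
    [0, 0, 0, 0],
    [0, 0, 0, 0],
    [0, 0, 0, 0],
    [0, 0, 0, 0],
    [0, 0, 0, 0],
  ],
  gripper=1,
  newtons=40,
)

```text
clock: 3.08
ee_pos: [0.5458, 0.0286, 0.0288]
orientation: [0.001, 0.981, 0.193, 0.001]
contact_force: [-1.5, -1.0, 8.1]
grip_width: 0.019
gripper_force: 38.8
```

Call:
carry_out(
  steps=[
    [0, 0, 1, 0],
    [0, 0, 3, 0],
    [0, 0, 4, 0],
    [0, 0, 4, 0],
    [0, 0, 0, 0],
  ],
)

```text
clock: 3.5
ee_pos: [0.5478, 0.0286, 0.1554]
orientation: [0.002, 0.981, 0.193, 0.006]
contact_force: [0.8, -0.5, -0.2]
grip_width: 0.0189
gripper_force: 39.4
```

Call:
carry_out(
  steps=[
    [0, 2, 0, 0],
    [0, 4, 0, 0],
    [0, 4.1, 0, 0],
    [0, 4.1, 0, 0],
    [0, 4.1, 0, 0],
  ],
)

```text
clock: 3.92
ee_pos: [0.5445, 0.2137, 0.1479]
orientation: [-0.0, 0.981, 0.192, 0.0]
contact_force: [1.1, 0.1, -1.5]
grip_width: 0.0187
gripper_force: 39.4
```

Call:
carry_out(
  steps=[
    [0, 4.1, 0, 0],
    [-0.1, 4.1, 0, 0],
    [-0.1, 4.1, 0, 0],
    [-0.1, 3.1, -1, 0],
    [0, 0, -2, 0],
  ],
)

```text
clock: 4.33
ee_pos: [0.5415, 0.3719, 0.1193]
orientation: [-0.001, 0.981, 0.195, 0.003]
contact_force: [0.3, -1.0, -1.2]
grip_width: 0.0188
gripper_force: 39.5
```

Call:
carry_out(
  steps=[
    [0, 0, -2, 0],
    [0, 0, -2, 0],
    [0, 0, -1.5, 0],
    [0, 0, 0, 0],
    [0, 0, 0, 0],
  ],
)

```text
clock: 4.75
ee_pos: [0.5418, 0.3658, 0.0624]
orientation: [0.0, 0.981, 0.193, -0.001]
contact_force: [0.1, -0.6, -1.3]
grip_width: 0.0187
gripper_force: 39.5
```

```bash
python3 - <<'E'
from h import *
s=get_state();print(s['ee_pos'],s['contact_force'],s['grip_width'])
f=snap('wrist','w4')
E
```

```text
[0.54175459 0.3658149  0.06242129] [ 0.12308277 -0.58114723 -1.33404898] 0.018738041331981682
```

View pics/w4.png

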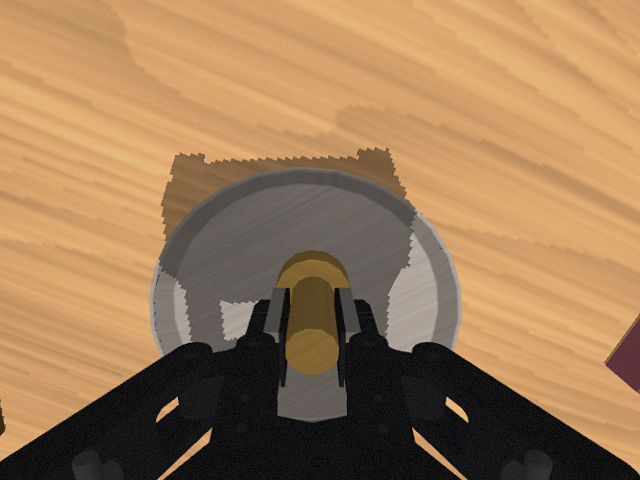

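The dog is held upright over the dish, whose rim passes through (305,168), (150,300) and (460,300). I'll refine the dish centre from those points.

```bash
python3 - <<'E'
from fit import *
Q=at(load('w4'),[[305,168],[150,302],[460,298],[416,208],[190,212]],.016)
r=least_squares(lambda p:np.hypot(Q[:,0]-p[0],Q[:,1]-p[1])-.092,[.5,.36]);print('dish',r.x.round(4),(r.fun*1e3).round(1))
E
```

```text
dish [0.5039 0.3562] [ 0.  -0.8 -1.   0.4  0. ]
```

Call:
carry_out(
  steps=[
    [0, 0, -1.3, 0],
    [0, 0, -1, 0],
    [0, 0, -0.5, 0],
    [0, 0, 0, 0],
    [0, 0, 0, 0],
  ],
)

```text
clock: 5.22
ee_pos: [0.5421, 0.3659, 0.0346]
orientation: [-0.0, 0.981, 0.193, 0.0]
contact_force: [1.1, -0.5, -1.5]
grip_width: 0.0187
gripper_force: 39.5
```

Call:
carry_out(
  steps=[
    [0, 0, -0.15, 0],
    [0, 0, -0.05, 0],
    [0, 0, 0, 0],
  ],
)

```text
clock: 5.47
ee_pos: [0.5423, 0.366, 0.033]
orientation: [-0.0, 0.981, 0.193, 0.001]
contact_force: [-0.3, -0.3, 0.1]
grip_width: 0.0189
gripper_force: 39.9
```

Call:
carry_out(
  steps=[
    [0, 0, 0, 0],
    [0, 0, 0, 0],
    [0, 0, 0, 0],
    [0, 0, 0, 0],
  ],
  gripper=5,
)

```text
clock: 5.8
ee_pos: [0.542, 0.3659, 0.0324]
orientation: [-0.0, 0.981, 0.193, 0.0]
contact_force: [0.3, -0.3, 0.0]
grip_width: 0.0499
gripper_force: 0.0
```

Call:
carry_out(
  steps=[
    [0, 0, 2, 0],
    [0, 0, 4, 0],
    [0, 0, 4, 0],
    [0, -1, 4, 0],
    [0, -2, 3.5, 0],
  ],
)

```text
clock: 6.22
ee_pos: [0.5416, 0.3369, 0.21]
orientation: [-0.0, 0.981, 0.194, 0.001]
contact_force: [1.0, -0.1, 0.1]
grip_width: 0.05
gripper_force: 0.0
```

```bash
python3 - <<'E'
from fit import *
f=load('w3'); c,s=np.cos(np.radians(28.2)),np.sin(np.radians(28.2))
M=np.array([[.03,.015,0],[.03,-.015,0],[.03,.015,.048],[.03,-.015,.048],[.015,.015,.048],[.015,-.015,.048],[-.03,.015,.012],[-.03,-.015,.012]])
X=np.c_[M[:,0]*c-M[:,1]*s+.4473,M[:,0]*s+M[:,1]*c+.0102,M[:,2]]
print(proj(f,X).round(0).tolist())
M=[(a*.025,b*.022,z) for z in(0,.044) for a,b in((1,1),(1,-1),(-1,-1),(-1,1))];M=np.array(M)
c,s=np.cos(np.radians(-15.2)),np.sin(np.radians(-15.2))
X=np.c_[M[:,0]*c-M[:,1]*s+.4378,M[:,0]*s+M[:,1]*c+.1383,M[:,2]]
print(proj(f,X).round(0).tolist())
E
```

```text
[[256.0, 333.0], [298.0, 329.0], [245.0, 378.0], [295.0, 374.0], [249.0, 398.0], [298.0, 394.0], [267.0, 412.0], [308.0, 409.0]]
[[98.0, 274.0], [153.0, 310.0], [121.0, 357.0], [68.0, 325.0], [57.0, 305.0], [123.0, 346.0], [88.0, 399.0], [25.0, 362.0]]
```

Call:
carry_out(
  steps=[
    [-1.1, -3.9, 0, 1],
    [-1.1, -3.9, 0, 1],
    [-1.1, -3.9, 0, 1],
    [-1.1, -3.9, 0, 1],
    [-1.1, -3.9, 0, 1.6],
  ],
  gripper=6,
)

```text
clock: 6.63
ee_pos: [0.486, 0.1393, 0.2075]
orientation: [0.0, 0.971, 0.241, 0.0]
contact_force: [1.8, 0.1, 0.3]
grip_width: 0.0598
gripper_force: 0.0
```

Call:
carry_out(
  steps=[
    [-1.1, -3.9, 0, 0],
    [-1.1, -3.9, 0, 0],
    [-1, -3.9, 0, 0],
    [0, -1, -3, 0],
    [0, 0, -4, 0],
  ],
)

```text
clock: 7.05
ee_pos: [0.4565, 0.0108, 0.1392]
orientation: [0.002, 0.971, 0.238, 0.004]
contact_force: [2.0, -0.1, -1.6]
grip_width: 0.06
gripper_force: 0.0
```

Call:
carry_out(
  steps=[
    [0, 0, -3, 0],
    [0, 0, -3, 0],
    [0, 0, 0, 0],
    [0, 0, 0, 0],
  ],
)

```text
clock: 7.38
ee_pos: [0.4547, 0.0139, 0.0773]
orientation: [-0.001, 0.971, 0.24, -0.001]
contact_force: [0.5, 0.3, 0.2]
grip_width: 0.0597
gripper_force: 0.0
```

Call:
carry_out(
  steps=[
    [0, 0, -3, 0],
    [0, 0, -2.5, 0],
    [0, 0, -1.4, 0],
    [0, 0, 0, 0],
    [0, 0, 0, 0],
  ],
)

```text
clock: 7.8
ee_pos: [0.456, 0.0137, 0.0098]
orientation: [0.0, 0.971, 0.24, 0.001]
contact_force: [-0.2, 0.3, 0.5]
grip_width: 0.0598
gripper_force: 0.0
```

Call:
carry_out(
  steps=[
    [0, 0, 0, 0],
    [0, 0, 0, 0],
    [0, 0, 0, 0],
    [0, 0, 0, 0],
    [0, 0, 0, 0],
  ],
  gripper=1.8,
  newtons=50,
)

```text
clock: 8.22
ee_pos: [0.4558, 0.0138, 0.0099]
orientation: [0.001, 0.971, 0.241, 0.001]
contact_force: [-1.8, 1.1, 10.7]
grip_width: 0.0295
gripper_force: 49.3
```

Call:
carry_out(
  steps=[
    [0, 0, 1, 0],
    [0, 0, 3, 0],
    [0, 0, 4, 0],
    [0, 0, 4, 0],
    [0, 0, 0, 0],
  ],
)

```text
clock: 8.63
ee_pos: [0.4578, 0.0134, 0.1352]
orientation: [0.003, 0.971, 0.241, 0.006]
contact_force: [2.3, -0.1, -2.3]
grip_width: 0.0292
gripper_force: 50.5
```

Call:
carry_out(
  steps=[
    [0, 2, 0, 0],
    [0.4, 4, 0, 0],
    [0.4, 4.1, 0, 0],
    [0.4, 4.1, 0, 0],
    [0.4, 4.1, 0, 0],
  ],
)

```text
clock: 9.05
ee_pos: [0.4704, 0.1987, 0.1282]
orientation: [0.0, 0.971, 0.24, -0.0]
contact_force: [0.4, 0.8, -3.3]
grip_width: 0.0294
gripper_force: 50.4
```

Call:
carry_out(
  steps=[
    [0.4, 4.1, 0, 0],
    [0.4, 4.1, 0, 0],
    [0.4, 4, 0, 0],
    [0.4, 3, -1, 0],
    [0.3, 0, -2, 0],
  ],
)

```text
clock: 9.47
ee_pos: [0.4901, 0.3544, 0.0993]
orientation: [-0.001, 0.97, 0.243, 0.003]
contact_force: [-1.0, -1.4, -4.1]
grip_width: 0.0294
gripper_force: 50.5
```

Call:
carry_out(
  steps=[
    [0, 0, -2, 0],
    [0, 0, -2, 0],
    [0, 0, -1.5, 0],
    [0, 0, 0, 0],
    [0, 0, 0, 0],
  ],
)

```text
clock: 9.88
ee_pos: [0.4895, 0.3487, 0.0428]
orientation: [0.0, 0.971, 0.24, -0.001]
contact_force: [1.1, -0.9, -2.6]
grip_width: 0.0294
gripper_force: 50.3
```

Call:
carry_out(
  steps=[
    [0, 0, -1.3, 0],
    [0, 0, -1, 0],
    [0, 0, -0.4, 0],
    [0, 0, 0, 0],
    [0, 0, 0, 0],
  ],
)

```text
clock: 10.3
ee_pos: [0.4902, 0.3489, 0.0167]
orientation: [-0.0, 0.971, 0.24, 0.0]
contact_force: [-0.7, 0.4, -2.3]
grip_width: 0.0291
gripper_force: 50.6
```

Call:
carry_out(
  steps=[
    [0, 0, -0.2, 0],
    [0, 0, -0.1, 0],
    [0, 0, 0, 0],
  ],
)

```text
clock: 10.55
ee_pos: [0.4903, 0.349, 0.014]
orientation: [-0.0, 0.971, 0.24, 0.001]
contact_force: [-0.7, -0.4, 1.2]
grip_width: 0.0292
gripper_force: 50.9
```

Call:
carry_out(
  steps=[
    [0, 0, 0, 0],
    [0, 0, 0, 0],
    [0, 0, 0, 0],
  ],
  gripper=5,
)

```text
clock: 10.8
ee_pos: [0.4902, 0.349, 0.0136]
orientation: [-0.0, 0.971, 0.24, 0.0]
contact_force: [0.3, 0.8, -0.5]
grip_width: 0.0499
gripper_force: 0.0
```

Call:
carry_out(
  steps=[
    [0, 0, 2, 0],
    [0, 0, 4, 0],
    [0, 0, 4, 0],
    [-0.5, -2, 3.4, -6],
    [-0.5, -3.9, 0, -7],
  ],
)

```text
clock: 11.22
ee_pos: [0.4825, 0.2926, 0.1541]
orientation: [-0.002, 0.992, 0.129, 0.007]
contact_force: [0.7, -0.9, -0.1]
grip_width: 0.05
gripper_force: 0.0
```

Call:
carry_out(
  steps=[
    [-0.9, -3, 0, -6.1],
    [-0.9, -3, 0, -6.1],
    [-0.9, -3, 0, -6.1],
    [-0.9, -3, 0, -6.1],
    [-0.7, -3.1, 0, -6],
  ],
  gripper=7.5,
)

```text
clock: 11.63
ee_pos: [0.4361, 0.1377, 0.1476]
orientation: [-0.0, 0.99, -0.138, 0.0]
contact_force: [0.7, 0.7, 0.5]
grip_width: 0.0749
gripper_force: 0.0
```

Call:
carry_out(
  steps=[
    [0, 0, 0, 0],
    [0, 0, -3, 0],
    [0, 0, -3, 0],
    [0, 0, 0, 0],
    [0, 0, 0, 0],
  ],
)

```text
clock: 12.05
ee_pos: [0.4367, 0.139, 0.0871]
orientation: [0.0, 0.991, -0.135, -0.001]
contact_force: [0.4, 1.2, -0.1]
grip_width: 0.0749
gripper_force: 0.0
```

```bash
python3 - <<'E'
from fit import *
s=get_state();print(s['ee_pos']);q=s['orientation'];print(np.degrees(np.arctan2(2*q[2]**2-1,2*q[1]*q[2]))%180)
f=snap('wrist','w5')
M=[(a*.025,b*.022,z) for z in(0,.044) for a,b in((1,1),(1,-1),(-1,-1),(-1,1))];M=np.array(M)
c,s=np.cos(np.radians(-15.2)),np.sin(np.radians(-15.2))
X=np.c_[M[:,0]*c-M[:,1]*s+.4378,M[:,0]*s+M[:,1]*c+.1383,M[:,2]]
for p in proj(f,X): cv2.circle(f['pixels'],tuple(int(v) for v in p),2,(255,255,0),-1)
cv2.imwrite('pics/w5o.png',f['pixels'][:,:,::-1])
E
```

```text
[0.43670124 0.13901859 0.08713541]
74.44775710034762
```

View pics/w5o.png

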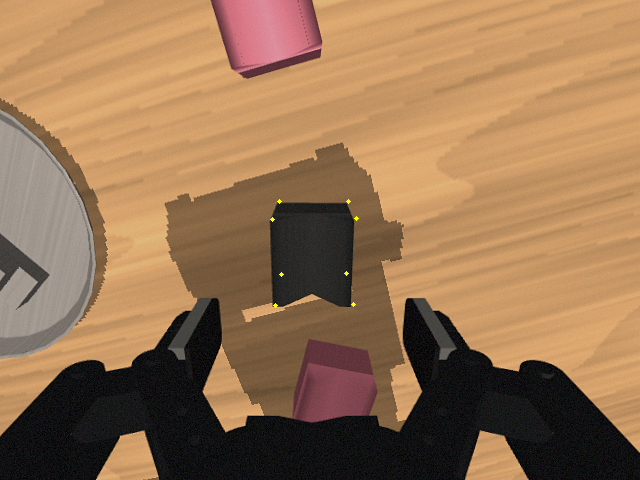

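The V-block is centred between the fingers and square to them, at (313,255), and the pink decoy is clear of the pads. Descending.

Call:
carry_out(
  steps=[
    [0.1, 0, -3.2, 0],
    [0, 0, -3, 0],
    [0, 0, -1.5, 0],
    [0, 0, 0, 0],
    [0, 0, 0, 0],
  ],
)

```text
clock: 12.52
ee_pos: [0.4388, 0.1391, 0.0115]
orientation: [-0.0, 0.991, -0.135, 0.001]
contact_force: [-0.2, -0.2, 0.3]
grip_width: 0.0752
gripper_force: 0.0
```

Call:
carry_out(
  steps=[
    [0, 0, 0, 0],
    [0, 0, 0, 0],
    [0, 0, 0, 0],
    [0, 0, 0, 0],
    [0, 0, 0, 0],
  ],
  gripper=3.4,
  newtons=60,
)

```text
clock: 12.93
ee_pos: [0.4388, 0.1389, 0.0119]
orientation: [-0.0, 0.991, -0.135, 0.001]
contact_force: [-1.7, -0.7, 10.7]
grip_width: 0.043
gripper_force: 61.5
```

Call:
carry_out(
  steps=[
    [0, 0, 1, 0],
    [0, 0, 3, 0],
    [0, 0, 4, 0],
    [0, 0, 4, 0],
    [0, 0, 4, 0],
  ],
)

```text
clock: 13.35
ee_pos: [0.437, 0.1388, 0.1725]
orientation: [0.0, 0.991, -0.136, -0.0]
contact_force: [1.0, 0.7, -6.3]
grip_width: 0.0428
gripper_force: 63.5
```

Call:
carry_out(
  steps=[
    [0.3, -2, 0, 1],
    [0.5, -3.8, 0, 1],
    [0.5, -3.9, 0, 1],
    [0.5, -3.9, 0, 1],
    [0.5, -3.9, 0, 1],
  ],
)

```text
clock: 13.77
ee_pos: [0.4603, -0.0376, 0.1707]
orientation: [-0.0, 0.996, -0.092, -0.0]
contact_force: [0.9, 0.1, -4.5]
grip_width: 0.0431
gripper_force: 63.7
```

Call:
carry_out(
  steps=[
    [0.5, -3.9, 0, 1],
    [0.5, -3.9, 0, 1],
    [0.5, -3.9, 0, 1],
    [0.5, -3.9, 0, 1],
    [0.5, -3.9, 0, 1],
  ],
)

```text
clock: 14.18
ee_pos: [0.4853, -0.2328, 0.1706]
orientation: [-0.0, 0.999, -0.048, -0.0]
contact_force: [1.9, 0.4, -4.7]
grip_width: 0.0432
gripper_force: 63.7
```

Call:
carry_out(
  steps=[
    [0.5, -3.9, 0, 0.6],
    [0.5, -3.9, 0, 0],
    [0.5, -1.2, -2, 0],
    [0, 0, -2, 0],
    [0, 0, 0, 0],
  ],
)

```text
clock: 14.6
ee_pos: [0.4991, -0.3204, 0.1263]
orientation: [-0.003, 0.999, -0.044, -0.003]
contact_force: [-0.5, 0.9, -6.8]
grip_width: 0.0432
gripper_force: 63.5
```

Call:
carry_out(
  steps=[
    [0, 0, -1, 0],
    [0, 0, -1, 0],
    [0, 0, 0, 0],
    [0, 0, 0, 0],
  ],
)

```text
clock: 14.93
ee_pos: [0.501, -0.3206, 0.1105]
orientation: [-0.0, 0.999, -0.043, -0.0]
contact_force: [-0.2, -0.1, -4.7]
grip_width: 0.0431
gripper_force: 63.6
```

```bash
python3 - <<'E'
from fit import *
s=get_state();print(s['ee_pos']);q=s['orientation'];print(np.degrees(np.arctan2(2*q[2]**2-1,2*q[1]*q[2]))%180)
f=snap('wrist','w6')
E
```

```text
[ 0.50100488 -0.32058285  0.11054136]
85.06016146277801
```

View pics/w6.png

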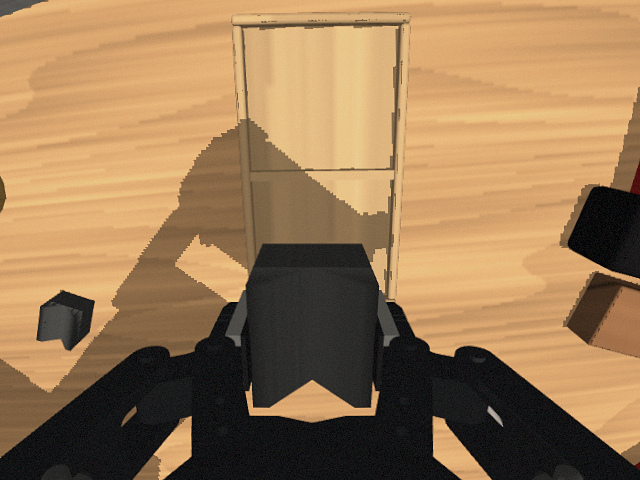

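The V-block hangs upright. The tray's far corners are at (233,16) and (410,14), and the divider runs from (248,174) to (396,170). Fitting the tray pose to those.

```bash
python3 - <<'E'
from fit import *
f=load('w6')
p=fit('tray',np.array([[233,16],[410,14],[248,173],[396,170]]),[[.095,.0525,.016],[.095,-.0525,.016],[0,.0465,.013],[0,-.0465,.013]],[.54,-.32],f)
for x in(-.046,.046): print(p[0]+x*np.cos(p[2]),p[1]+x*np.sin(p[2]))
print(at(f,[[233,16],[410,14],[248,173],[396,170]],.014).round(4))
E
```

```text
tray [ 0.5426 -0.3297] yaw 355.8 res px [-2.2 -2.5  1.8 -2.9  3.   2.7 -2.5  3.9]
0.4967039602485758 -0.32632151897459927
0.5884584568967943 -0.3330380913766545
[[ 0.6402 -0.285   0.014 ]
 [ 0.6325 -0.3884  0.014 ]
 [ 0.548  -0.2818  0.014 ]
 [ 0.5417 -0.3775  0.014 ]]
```

Call:
carry_out(
  steps=[
    [-0.3, -0.5, -2, 0],
    [0, 0, -2, 0],
    [0, 0, -2, 0],
    [0, 0, -1, 0],
    [0, 0, 0, 0],
  ],
)

```text
clock: 15.4
ee_pos: [0.4974, -0.3255, 0.0389]
orientation: [-0.001, 0.999, -0.043, -0.001]
contact_force: [-0.9, 0.3, -5.1]
grip_width: 0.043
gripper_force: 63.5
```

Call:
carry_out(
  steps=[
    [0, 0, -0.8, 0],
    [0, 0, -0.6, 0],
    [0, 0, -0.4, 0],
    [0, 0, 0, 0],
    [0, 0, 0, 0],
  ],
)

```text
clock: 15.82
ee_pos: [0.4981, -0.3262, 0.0226]
orientation: [0.0, 0.999, -0.043, 0.0]
contact_force: [-0.0, -0.7, -5.3]
grip_width: 0.043
gripper_force: 63.8
```

Call:
carry_out(
  steps=[
    [0, 0, -0.3, 0],
    [0, 0, -0.15, 0],
    [0, 0, 0, 0],
    [0, 0, 0, 0],
  ],
)

```text
clock: 16.15
ee_pos: [0.4981, -0.3263, 0.0181]
orientation: [0.0, 0.999, -0.043, 0.0]
contact_force: [0.0, -0.1, -3.8]
grip_width: 0.0427
gripper_force: 63.8
```

Call:
carry_out(
  steps=[
    [0, 0, 0, 0],
    [0, 0, 0, 0],
    [0, 0, 0, 0],
    [0, 0, 0, 0],
  ],
  gripper=5.4,
)

```text
clock: 16.48
ee_pos: [0.4982, -0.3263, 0.0182]
orientation: [0.0, 0.999, -0.043, 0.0]
contact_force: [0.1, 0.2, 0.1]
grip_width: 0.0539
gripper_force: 0.0
```

Call:
carry_out(
  steps=[
    [0, 0, 2, 0],
    [0, 0, 4, 0],
    [0, 0, 4, 0],
    [0, 0, 4, 0],
    [0, 2, 3, 0],
  ],
)

```text
clock: 16.9
ee_pos: [0.4982, -0.3086, 0.1914]
orientation: [0.002, 0.999, -0.045, 0.002]
contact_force: [0.8, 0.5, 0.4]
grip_width: 0.0539
gripper_force: 0.0
```

Call:
carry_out(
  steps=[
    [2.2, 2.8, 0, 2],
    [2.3, 2.8, 0, 2],
    [2.3, 2.8, 0, 2],
    [2.3, 2.8, 0, 2],
    [2.3, 2.8, 0, 2],
  ],
  gripper=7,
)

```text
clock: 17.32
ee_pos: [0.6128, -0.1646, 0.1882]
orientation: [0.0, 0.999, 0.045, 0.0]
contact_force: [0.1, 0.4, 0.1]
grip_width: 0.0699
gripper_force: 0.0
```

Call:
carry_out(
  steps=[
    [2.2, 2.8, 0, 2],
    [2.2, 2.8, -1, 1.1],
    [2.2, 2.6, -2, 0],
    [0, 0, -3, 0],
    [0, 0, 0, 0],
  ],
)

```text
clock: 17.73
ee_pos: [0.6763, -0.0818, 0.1218]
orientation: [-0.002, 0.997, 0.072, -0.005]
contact_force: [-0.7, -0.1, -1.2]
grip_width: 0.0697
gripper_force: 0.0
```

Call:
carry_out(
  steps=[
    [0, 0, -1.8, 0],
    [0, 0, 0, 0],
    [0, 0, 0, 0],
    [0, 0, 0, 0],
  ],
)

```text
clock: 18.07
ee_pos: [0.6782, -0.085, 0.1117]
orientation: [0.0, 0.998, 0.07, 0.001]
contact_force: [-0.5, 0.1, 1.2]
grip_width: 0.07
gripper_force: 0.0
```

```bash
python3 - <<'E'
from fit import *
s=get_state();print(s['ee_pos']);q=s['orientation'];print(np.degrees(np.arctan2(2*q[2]**2-1,2*q[1]*q[2]))%180)
f=snap('wrist','w7')
def pts(p,yaw,M):
    M=np.array(M);c,s=np.cos(np.radians(yaw)),np.sin(np.radians(yaw)); return np.c_[M[:,0]*c-M[:,1]*s+p[0],M[:,0]*s+M[:,1]*c+p[1],M[:,2]]
S=pts((.6787,-.0841),8.5,[(a*.015,b*.02,.065) for a,b in((1,1),(1,-1),(-1,-1),(-1,1))])
T=pts((.6713,-.0392),8.5,[(a*.0235,b,.02) for a,b in((1,.13),(1,-.13),(-1,-.13),(-1,.13),(-1,.07),(1,.07))])
for P in(S,T):
  for p in proj(f,P): cv2.circle(f['pixels'],tuple(int(v) for v in p),2,(255,0,0),-1)
cv2.imwrite('pics/w7o.png',f['pixels'][:,:,::-1])
E
```

```text
[ 0.67823896 -0.08504776  0.111699  ]
98.06081944252158
```

View pics/w7o.png

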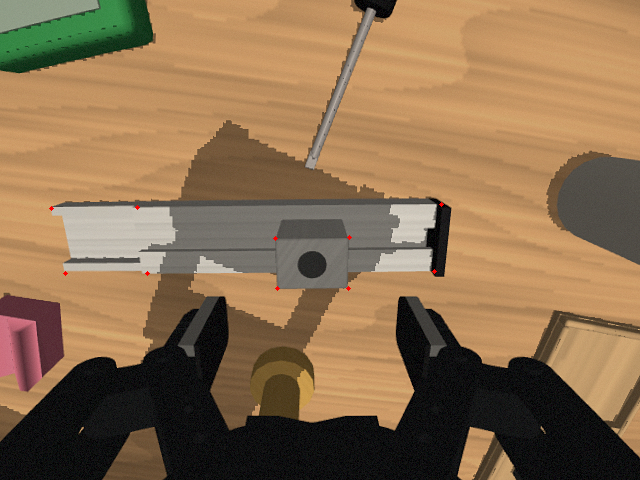

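The stop's top at (313,263) and the track outline match the prediction. Descending and gripping lightly.

Call:
carry_out(
  steps=[
    [0, 0, -3.2, 0],
    [0, 0, -3, 0],
    [0, 0, -2.1, 0],
    [0, 0, 0, 0],
    [0, 0, 0, 0],
  ],
)

```text
clock: 18.53
ee_pos: [0.6781, -0.0845, 0.0275]
orientation: [-0.0, 0.998, 0.071, -0.0]
contact_force: [0.5, -0.0, 0.5]
grip_width: 0.07
gripper_force: 0.0
```

Call:
carry_out(
  steps=[
    [0, 0, 0, 0],
    [0, 0, 0, 0],
    [0, 0, 0, 0],
    [0, 0, 0, 0],
    [0, 0, 0, 0],
  ],
  gripper=3,
  newtons=25,
)

```text
clock: 18.95
ee_pos: [0.6789, -0.0845, 0.0291]
orientation: [0.001, 0.997, 0.071, 0.002]
contact_force: [-0.5, -1.0, 7.1]
grip_width: 0.0398
gripper_force: 28.4
```

Call:
carry_out(
  steps=[
    [-0.15, 1, 0, 0],
    [-0.24, 1.6, 0, 0],
    [-0.24, 1.6, 0, 0],
    [-0.24, 1.6, 0, 0],
    [0, 0, 0, 0],
  ],
)

```text
clock: 19.37
ee_pos: [0.6701, -0.0241, 0.0291]
orientation: [0.0, 0.997, 0.072, 0.002]
contact_force: [-0.3, 6.9, 6.9]
grip_width: 0.0396
gripper_force: 28.5
```

Call:
carry_out(
  steps=[
    [-0.24, 1.6, 0, 0],
    [-0.24, 1.6, 0, 0],
    [-0.24, 1.6, 0, 0],
    [-0.24, 1.6, 0, 0],
    [0, 0, 0, 0],
  ],
)

```text
clock: 19.78
ee_pos: [0.6605, 0.04, 0.0291]
orientation: [0.0, 0.997, 0.072, 0.002]
contact_force: [-0.3, 6.4, 7.0]
grip_width: 0.0398
gripper_force: 28.5
```

Call:
carry_out(
  steps=[
    [-0.24, 1.6, 0, 0],
    [-0.09, 0.6, 0, 0],
    [0, 0, 0, 0],
    [0, 0, 0, 0],
    [0, 0, 0, 0],
  ],
)

```text
clock: 20.2
ee_pos: [0.6575, 0.0607, 0.0291]
orientation: [-0.0, 0.997, 0.071, 0.002]
contact_force: [0.2, 4.2, 7.3]
grip_width: 0.0397
gripper_force: 28.4
```

Call:
carry_out(
  steps=[
    [0, 0, 0, 0],
    [0, 0, 0, 0],
    [0, 0, 0.3, 0],
    [0, 0, 0.4, 0],
    [0, 0, 0, 0],
  ],
  newtons=45,
)

```text
clock: 20.62
ee_pos: [0.6566, 0.0597, 0.0347]
orientation: [0.0, 0.997, 0.071, 0.0]
contact_force: [-0.3, 0.0, -3.0]
grip_width: 0.0396
gripper_force: 45.8
```

Call:
carry_out(
  steps=[
    [0, 0, 1, 0],
    [0, 0, 2, 0],
    [0, 0, 3, 0],
    [0, 0, 3.5, 0],
    [0, 0, 3, 0],
  ],
)

```text
clock: 21.03
ee_pos: [0.6562, 0.0598, 0.1613]
orientation: [0.0, 0.997, 0.071, 0.0]
contact_force: [0.4, -0.1, -2.8]
grip_width: 0.0392
gripper_force: 45.8
```

```bash
python3 - <<'E'
from h import *
s=get_state();print(s['ee_pos'],s['contact_force'],s['grip_width']);snap('scene','s2')
E
```

```text
[0.65624934 0.05975267 0.16133977] [ 0.37411298 -0.11229017 -2.82837679] 0.039188616459955625
```

Call:
carry_out(
  steps=[
    [-0.4, -2, 0, -1],
    [-0.6, -3.6, 0, -2],
    [-0.6, -3.6, 0, -2],
    [-0.6, -3.6, 0, -2],
    [-0.6, -3.6, 0, -2],
  ],
)

```text
clock: 21.5
ee_pos: [0.6277, -0.1056, 0.1592]
orientation: [0.0, 1.0, -0.008, -0.0]
contact_force: [-0.2, 0.0, -3.4]
grip_width: 0.0394
gripper_force: 46.1
```

Call:
carry_out(
  steps=[
    [-0.6, -3.6, 0, -2],
    [-0.6, -3.6, 0, -1.8],
    [-0.6, -3.6, 0, 0],
    [-0.6, -3.6, 0, 0],
    [-0.6, -3.6, 0, 0],
  ],
)

```text
clock: 21.92
ee_pos: [0.5976, -0.2859, 0.1591]
orientation: [-0.0, 0.999, -0.041, -0.0]
contact_force: [1.0, -0.2, -3.1]
grip_width: 0.0396
gripper_force: 46.1
```

Call:
carry_out(
  steps=[
    [-0.6, -3.6, 0, 0],
    [-0.3, -1.2, -1, 0],
    [0, 0, -2, 0],
    [0, 0, -2, 0],
    [0, 0, 0, 0],
  ],
)

```text
clock: 22.33
ee_pos: [0.5875, -0.3311, 0.1045]
orientation: [-0.002, 0.999, -0.041, -0.003]
contact_force: [0.3, 0.8, -3.8]
grip_width: 0.0397
gripper_force: 46.1
```

Call:
carry_out(
  steps=[
    [0, 0, -2, 0],
    [0, 0, -2, 0],
    [0, 0, -2, 0],
    [0, 0, 0, 0],
    [0, 0, 0, 0],
  ],
)

```text
clock: 22.75
ee_pos: [0.5895, -0.3319, 0.0493]
orientation: [-0.0, 0.999, -0.041, -0.0]
contact_force: [0.6, 0.5, -3.2]
grip_width: 0.0396
gripper_force: 46.1
```

Call:
carry_out(
  steps=[
    [0, 0, -0.8, 0],
    [0, 0, -0.6, 0],
    [0, 0, -0.3, 0],
    [0, 0, 0, 0],
    [0, 0, 0, 0],
  ],
)

```text
clock: 23.17
ee_pos: [0.5894, -0.3322, 0.032]
orientation: [0.0, 0.999, -0.041, 0.0]
contact_force: [-0.3, 0.6, -2.4]
grip_width: 0.0392
gripper_force: 46.3
```

Call:
carry_out(
  steps=[
    [0, 0, -0.15, 0],
    [0, 0, 0, 0],
    [0, 0, 0, 0],
  ],
)

```text
clock: 23.42
ee_pos: [0.5894, -0.3322, 0.0305]
orientation: [0.0, 0.999, -0.041, 0.0]
contact_force: [0.3, 0.3, -2.6]
grip_width: 0.0394
gripper_force: 46.3
```

Call:
carry_out(
  steps=[
    [0, 0, -0.1, 0],
    [0, 0, 0, 0],
    [0, 0, 0, 0],
  ],
)

```text
clock: 23.67
ee_pos: [0.5895, -0.3323, 0.0302]
orientation: [0.0, 0.999, -0.041, 0.0]
contact_force: [-2.5, 2.0, 4.3]
grip_width: 0.0393
gripper_force: 47.0
```

Call:
carry_out(
  steps=[
    [0, 0, 0, 0],
    [0, 0, 0, 0],
    [0, 0, 0, 0],
    [0, 0, 0, 0],
  ],
  gripper=5.5,
)

```text
clock: 24.0
ee_pos: [0.5894, -0.3322, 0.0292]
orientation: [0.0, 0.999, -0.041, 0.0]
contact_force: [-0.4, -0.4, 0.1]
grip_width: 0.0546
gripper_force: 0.0
```

Call:
carry_out(
  steps=[
    [0, 0, 2, 0],
    [0, 0, 4, 0],
    [0, 0, 4, 0],
    [-1, 0, 4, 0],
    [-3.5, 0, 2, 0],
  ],
)

```text
clock: 24.42
ee_pos: [0.5474, -0.3327, 0.1939]
orientation: [0.003, 0.999, -0.04, 0.004]
contact_force: [1.6, -1.0, 0.9]
grip_width: 0.0552
gripper_force: 0.0
```

Call:
carry_out(
  steps=[
    [-4, 0, 1, 0],
    [-4, 0, 1, 0],
    [-3, 0, 1, 0],
    [0, 0, 0, 0],
    [0, 0, 0, 0],
  ],
)

```text
clock: 24.83
ee_pos: [0.4337, -0.3325, 0.2204]
orientation: [0.001, 0.999, -0.042, 0.001]
contact_force: [-0.2, -0.3, 0.1]
grip_width: 0.055
gripper_force: 0.0
```

```bash
python3 - <<'E'
from h import *
f=snap('scene','s3')['pixels'][:,:,::-1]; g=snap('wrist','w8')['pixels'][:,:,::-1]; d=snap('side','d3')['pixels'][:,:,::-1]
r=lambda im,w,h:cv2.resize(im,(w,h),interpolation=cv2.INTER_CUBIC)
top=np.hstack([r(f[150:390,120:520],500,300),r(d[340:480,120:307],300,300)])
bot=np.hstack([r(g[0:300],500,300),r(f[175:250,420:515],300,300)])
cv2.imwrite('pics/fin.png',np.vstack([top,bot]))
E
```

```text
(no output)
```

View pics/fin.png

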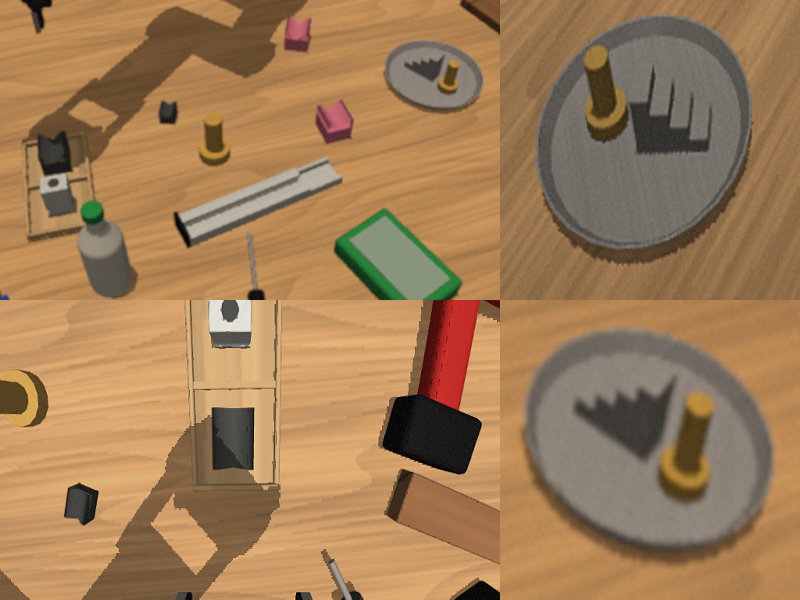

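The final picture shows the V-block and stop standing in separate tray compartments. The dog and step block stand on the dish's flat floor, and the small V-block and glue bottle are where they were. The gripper is clear of everything, so I'm handing in.

```bash
python3 -c "from cell import sign_off;print(sign_off())"
```

```text
the job is handed in; nothing more can be done
None
```

I made up both kits and handed the job in after about 25 s of the 96 s allowed; the fence stop and large V-block are in separate tray compartments, and the step block and dog are on the dish floor. The last pictures show all four upright and the small V-block and glue bottle in place, but the hand-in returned no verdict.

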